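Load a feed roller into the sprung tailstock of the roller lathe

ROBOT

A 6-joint arm with a two-finger parallel gripper is mounted at the origin on the work surface. World frame = base frame: x ahead of the robot, y to its left, z up, the work surface at z = 0. Lengths are in mm, angles in degrees, forces in N, time in s.
With the tool pointing down it reaches from about 300 to 850 mm from the base axis. Payload 4.2 kg.
Tool frame: the origin (TCP) lies between the finger pads; the fingertips stand 22 mm ahead of it and the grasp point (between the pads) lies 3 mm ahead of it (env.finger_overhang is the distance from the TCP to the fingertips, in mm); z points along the fingers, y is the line along which they close (so a half turn about z gives the same grasp; the last joint's range is limited). The gripper opens to 91 mm and grips with 3 to 60 N. Pads are 32 mm wide; open, the fingers measure 118 mm over their backs; the gripper's body (76 mm by 178 mm) begins 60 mm behind the grasp point.
Start: joints at [67.724, 18.312, 89.639, -0, 72.044, -1.146], TCP at [207.289, 536.353, 214.376] pointing down, gripper open.
Joint ranges: [-177.97, 177.97], [-48.28, 115.42], [12.27, 149.76], [-77.06, 257.06], [2.81, 150.46], [-146.56, 146.56]. Speed limits (degrees/s): [147.25, 147.25, 180, 180, 180, 180].

INTERFACE

Orientations are given as [roll, pitch, yaw] about the fixed x, y, z axes, in that order (R = Rz(yaw) Ry(pitch) Rx(roll)).
In Python, from workcell import state, cams, ticket, look_for, outline_of, env gives the robot as it stands.
- The arm moves only by the tool servo_tool, never from a script. Its argument "steps" is a list of rows, each a list of 3 entries, a list of its own where there are three numbers: the closure in counts, from 0 (fully open) to 255 (shut), then the shift along the tool's x, y, z in mm, then the turn, a rotation vector about the tool's x, y, z in rad. A call has exactly 10 rows; each row shifts and turns the commanded pose from where the row before left it, along the tool's axes as they then stand; what a row does not reach is not made up. A row lasts 1/10 s, in which the tool goes at most 50 mm and 8.59 degrees, less where a joint would pass 70% of its speed; a pose out of reach is approached as far as the arm can. A call with a gripper value outside its range is refused whole. The fingers move at their own pace and stop on an object; "squeeze" is the grip in N (left out, the last holds). Time passes only in rows, so rows that do not move let the fingers close, or fill a call up. It gives the time, the measured TCP pose, the force, the opening and the grip force at its end, in the units of the state.
- state(): the state, without advancing time (a new reading comes with each control period).
- cams.grab_frame(name): name is "side" or "top" or "wrist"; returns a dict with "color" (480x640x3 uint8, red, green, blue), "z_map" (480x640 float32, mm along the optical axis (not along the pixel's ray), 0 where there is no reading), "fovy" (degrees; the focal length in pixels is half the picture's height over the tangent of half this angle, whatever the lens; pixels are square), "cx", "cy" (the principal point, pixels), "eye" and "rotation" of the camera in the world; the wrist camera has in their place "tool_from_camera" (4x4, takes a point from camera to tool coordinates, whose origin is the TCP and whose axes are the flange's). Camera axes: x right, y up, looking along -z (the intrinsics and any distortion apply to the point x, -y, -z); pixel columns grow to the right and rows downward; lengths in mm; the calibration is good to about 2 mm. A picture is of the moment at which its call begins: read the wrist's pose just before it.
- ticket.job_done(): hands the job in; it is judged then, once.
Trained networks look in a picture, given as the dict that the camera call returned (one of the last four; its "shot" number tells which), for a name from the list of things; names that differ only in an ending like _2 or _b are one class to them, and where a whole thing is asked for, a point or a joint stands for the part that bears it (a point fixed in the world has none). Each returns a list of dicts, best first, with "confidence" (0 to 1); they miss things now and then, are a little off and sometimes report something else, mostly with a low value. They report only what shows in the picture. A call takes as long as a camera call.
- look_for(picture, thing): "at" ([column, row] in pixels, amid what is visible of it).
- outline_of(picture, thing): "pixels" (480x640 bool, what is visible of it) and "at" ([column, row] in pixels, amid what is visible of it).
The state is a dict: "time_s": time; "qpos": joint angles; "qvel": joint speeds; "effort": joint torques, N m; "ee_pos": TCP position; "ee_rot": TCP orientation; "force": force on the tool from outside, world axes, zero at the start; "torque": the same for the moment, N m; "gripper_width": finger opening in mm; "gripper_force": force on a finger pad.
Only numpy, scipy, OpenCV 4.12 (cv2) and the standard library are available. Lean on these libraries where they do the work, as an engineer would, in place of code of your own. Each camera call takes 0.05 s, during which the arm holds its last target. There are 200 camera calls.

TASK

Take the short feed roller out of the wooden V-rack and load it between the cups of the little roller lathe: press one end into the tailstock's sprung cup and push it back, swing the other end down in front of the drive plate, and let the spring close so that the axle sits in both cups. Let go of the roller, then swing the clamp lever on the tailstock all the way over towards the front of the lathe to lock it. Do not disturb the long platen, the canister, the segment plate or the brass knob.

Things in the scene. Friction and masses are not known exactly. Their poses are not given: they have to be found in the camera images.
- lathe: Small green cast bench lathe for truing rubber rollers, fixed to the counter. Origin on the counter under the middle of the work space; z up, y along the lathe axis from tailstock to headstock, -x the operator's front. Cup axis 85 mm above the counter, top of bed ways 40 mm. Nothing stands above the work space. A motor stands behind the headstock (+x).
- drive_plate (a point): Centre of the face of the round steel drive plate, 110 mm in diameter, at lathe (0, +70, 85) mm, facing the tailstock; it does not turn. Close behind it the headstock, 110 mm wide, top 145 mm above the counter, y = +88 to +184 mm.
- dust_catcher (a point): Middle of the U-shaped sheet-steel dust catcher that stands on the bed just before the drive plate, lathe y = +28 to +64 mm: two upright cheeks, inner faces 34.5 mm either side of the axis, tops 107 mm above the counter, open on top. Point at lathe (0, +46, 85) mm.
- tailstock (a point): Top of the tailstock's green casting at lathe (0, -136, 111) mm. The casting spans y = -105 to -167 mm and is 48 mm wide at axis height; the quill's black end knob (28 mm) sticks out behind it.
- drive_cup (a point): Centre of the floor of the fixed cup: a round recess 18 mm across and 5 mm deep in the middle of the drive plate's face, opening towards the tailstock. At lathe (0, +75, 85) mm.
- quill_cup (a point): Centre of the floor of the sprung cup on the tailstock quill's end: recess 18 mm across, 5 mm deep, outer diameter 25 mm, opening towards the drive plate. Moves with the quill; at lathe (0, -67, 85) mm when the spring is relaxed.
- quill (a joint): How far the quill is pushed back into the tailstock against its spring, m: 0 relaxed (5 N preload), stop at 0.024; 0.45 N more per mm. Springs back at once by itself. With the feed roller seated in both cups it reads about 0.008; a level roller pressed in it passes the drive plate's face when it reads 0.013 or more.
- clamp (a joint): Angle of the quill clamp lever on top of the tailstock, rad: 0 points along -y of the lathe (to the tailstock's rear, unlocked), 1.5 (stop) points to -x of the lathe (to the operator, locked). Turns clockwise seen from above about clamp_pivot and stays where it is left; 2 to 3 N at the handle. Starts between 0 and 0.3.
- clamp_grip (a point): Grip point on the clamp lever's upright black handle, a vertical cylinder 14 mm in diameter, 60 mm from the pivot. The handle's top is 14 mm above this point, the flat lever's top 24 mm below it. 151 mm above the counter.
- clamp_pivot (a point): On the clamp lever's vertical pivot axis, on the tailstock's top at lathe (0, -136, 117) mm.
- rack: Wooden rack fixed to the counter, base 165 x 108 x 10 mm, with two parallel V-rests 90 mm apart (its x = -45 and +45 mm) for rollers lying along its y axis. The Vs stand at its y = -42 and +42 mm, 12 mm thick, rims 46 mm above the counter; between them the roller is free. Origin on the counter under its centre.
- feed_roller: Feed roller: the shorter of the two rollers in the rack, in either V. Black rubber sleeve 28 mm in diameter, 122 mm long, on a steel axle 10 mm in diameter that stands out 14 mm at each end; 150 mm overall, both ends alike, 0.2 to 0.3 kg. Origin at its centre, y along the axle; in the rack its centre is 46 mm above the counter.
- platen: Bystander: the long black rubber platen cylinder in the rack's other V, 36 mm in diameter, 262 mm overall. Origin at its centre, y along its axle, 51 mm above the counter.
- canister: Bystander: screw-top aluminium canister of spare parts, 81 mm in diameter, 108 mm tall, standing upright. Origin at the centre of its underside.
- segment_plate: Bystander: half-round chrome segment plate with radial teeth, 100 x 64 x 8 mm, lying flat on the counter. Origin at the centre of its half circle, underside, 16 mm inside its straight edge.
- brass_knob: Bystander: brass carriage release knob, 30 mm in diameter, 26 mm tall, standing on the counter. Origin at the centre of its underside.

How it is judged:
By the outcome, as a careful person would: the job done as asked, in the order asked, and still so for the second after the job is handed in, with the robot touching nothing.
It also fails if it takes over 58 s, if anything falls off the work surface, if the arm or the gripper's body presses on something with over 40 N, if the wrist force passes 120 N, or if a joint passes its speed limit or range.

## Working session

There is one attempt and no reset: what is moved stays moved. The work goes in short steps, Python scripts to look and compute and a tool call to move; the robot and the scene stay as the last step left them, time stands still between calls to the robot, and variables do not carry over. Pictures are saved under pics/ and viewed, at most 10 in all, crops included, and the job is handed in when it is done.

Besides the shell and the picture viewer there is one more tool, called after "Call:" in YAML: its name, and indented under it one key for each argument. servo_tool: Moves the arm, as the interface text tells. Its arguments: {"type":"object","properties":{"steps":{"type":"array","items":{"type":"array"}},"squeeze":{"type":"number"}},"required":["steps"]}

```bash
mkdir -p pics; ls
cat > h.py <<'E'
import numpy as np, cv2
from workcell import state, cams, ticket, look_for, outline_of, env
from scipy.spatial.transform import Rotation as R
def cam(name):
    s=state(); p=cams.grab_frame(name)
    if name=="wrist":
        T=np.eye(4); T[:3,:3]=R.from_euler('xyz',s['ee_rot'],degrees=True).as_matrix(); T[:3,3]=s['ee_pos']
        M=T@np.array(p['tool_from_camera'])
    else:
        M=np.eye(4); M[:3,:3]=np.array(p['rotation']).reshape(3,3); M[:3,3]=p['eye']
    p['M']=M; p['f']=240/np.tan(np.radians(p['fovy'])/2); return p
def ray(p,u,v):
    d=np.stack([(np.asarray(u,float)-p['cx'])/p['f'],-(np.asarray(v,float)-p['cy'])/p['f'],-np.ones_like(np.asarray(u,float))],-1)
    return p['M'][:3,3], d@p['M'][:3,:3].T
def pts(p,mask):
    v,u=np.nonzero(mask&(p['z_map']>0)); o,d=ray(p,u,v); return o+d*p['z_map'][v,u][:,None]
def onz(p,at,z):
    o,d=ray(p,at[0],at[1]); return o+d*(z-o[2])/d[2]
def save(p,n): cv2.imwrite(f'pics/{n}.png',p['color'][...,::-1])
E
python3 - <<'E'
from h import *
print(state())
for n in ['top','side']:
    p=cam(n); save(p,n); print(n,p['eye'],{k:v for k,v in p.items() if k not in('color','z_map','M','eye','rotation')})
    for t in ['feed_roller','platen','rack','clamp_grip','quill_cup','drive_plate','tailstock','dust_catcher','lathe','canister','segment_plate','brass_knob']:
        r=look_for(p,t)
        for q in r[:2]:
            u,v=map(int,q['at']); z=p['z_map'][v,u]; o,d=ray(p,u,v); print(t,q['confidence'],q['at'],(o+d*z).round() if z else onz(p,q['at'],50))
E
```

```text
pics
{'time_s': 0.0, 'qpos': array([ 6.77237532e+01,  1.83496046e+01,  8.97069124e+01, -2.16993871e-03,
        7.20429303e+01, -1.14755984e+00]), 'qvel': array([ 0.03691243, -0.05472522, -0.02389524,  0.0144276 ,  0.00144178,
       -0.04678988]), 'effort': array([-2.50295263e-03, -4.12467921e+01, -2.31967682e+01,  7.23969075e-02,
        4.59585583e-02, -1.28035686e-04]), 'ee_pos': array([207.10024679, 535.86480846, 213.53726058]), 'ee_rot': array([-1.79900531e+02,  7.09924990e-05,  1.58871984e+02]), 'force': array([ 1.1126498 ,  0.07748303, -0.66556452]), 'torque': array([0.01204851, 0.00384106, 0.0061941 ]), 'gripper_force': 0.0, 'gripper_width': 91.29989028327553}Traceback (most recent call last):
  File "<stdin>", line 4, in <module>
  File "h.py", line 10, in cam
    M=np.eye(4); M[:3,:3]=np.array(p['rotation']).reshape(3,3); M[:3,3]=p['eye']
                          ~~~~~~~~~~~~~~~~~~~~~~~~~~~~~~~^^^^^
ValueError: cannot reshape array of size 3 into shape (3,3)
```

```bash
sed -i "s/M\[:3,:3\]=np.array(p\['rotation'\]).reshape(3,3)/M[:3,:3]=R.from_euler('xyz',p['rotation'],degrees=True).as_matrix()/" h.py
python3 - <<'E'
from h import *
for n in ['top','side']:
    p=cam(n); save(p,n); print(n,{k:v for k,v in p.items() if k not in('color','z_map','M')})
    for t in ['feed_roller','platen','rack','clamp_grip','quill_cup','drive_plate','tailstock','dust_catcher','lathe','canister','segment_plate','brass_knob']:
        r=look_for(p,t)
        for q in r[:2]:
            u,v=map(int,q['at']); z=p['z_map'][v,u]; o,d=ray(p,u,v); print(t,q['confidence'],q['at'],(o+d*z).round() if z else onz(p,q['at'],50))
E
```

```text
top {'fovy': 47.809419748485006, 'cx': 318.9701621259375, 'cy': 235.5890192848448, 'eye': array([472.73638653, -39.68783816, 970.55606359]), 'rotation': array([  8.56090479,   0.81094986, -91.28821792]), 'shot': 2, 'f': np.float64(541.4706109956536)}
feed_roller 0.8 [449.5, 290.7] [ 513. -245.   58.]
platen 0.66 [502.0, 297.3] [ 499. -329.   68.]
rack 0.66 [463.9, 291.1] [ 513. -282.    6.]
clamp_grip 0.56 [283.7, 275.4] [539.  27. 126.]
quill_cup 0.85 [241.8, 272.9] [548.  98.  93.]
drive_plate 0.96 [150.8, 262.7] [569. 249.  85.]
tailstock 0.82 [151.5, 265.4] [565. 249.  80.]
lathe 0.97 [148.4, 267.2] [560. 250.  93.]
canister 0.58 [383.1, 156.5] [ 732. -139.  109.]
segment_plate 0.7 [295.2, 148.6] [785.  12.   0.]
segment_plate 0.52 [446.3, 290.3] [ 513. -240.   60.]
brass_knob 0.72 [352.8, 358.8] [402. -82.  16.]
side {'fovy': 57.88537423608353, 'cx': 311.71441762418544, 'cy': 238.91282712267954, 'eye': array([543.30862395, 447.00829446, 634.45100377]), 'rotation': array([  42.24024182,    0.66672757, -174.41885435]), 'shot': 3, 'f': np.float64(433.99471413984946)}
feed_roller 0.81 [360.2, 185.4] [ 518. -234.   53.]
platen 0.89 [370.6, 157.3] [ 499. -319.   60.]
rack 0.94 [362.2, 192.6] [ 511. -259.   12.]
clamp_grip 0.73 [346.1, 259.7] [538.  25. 126.]
quill_cup 0.84 [337.0, 312.1] [547.  99.  94.]
drive_plate 0.97 [315.7, 413.6] [563. 264. 139.]
tailstock 0.95 [318.3, 411.8] [560. 261. 139.]
tailstock 0.53 [360.6, 184.4] [ 518. -235.   55.]
dust_catcher 0.55 [315.9, 414.2] [563. 265. 138.]
lathe 0.77 [316.8, 410.7] [562. 260. 139.]
canister 0.86 [240.0, 202.8] [ 733. -108.  105.]
segment_plate 0.83 [205.1, 291.6] [784.  17.   1.]
segment_plate 0.44 [364.3, 185.8] [ 510. -235.   52.]
brass_knob 0.71 [423.5, 261.9] [397. -74.  17.]
```

View pics/top.png

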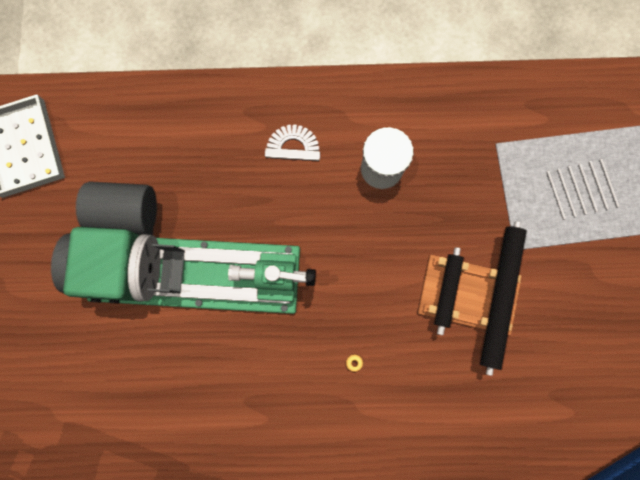

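View pics/side.png

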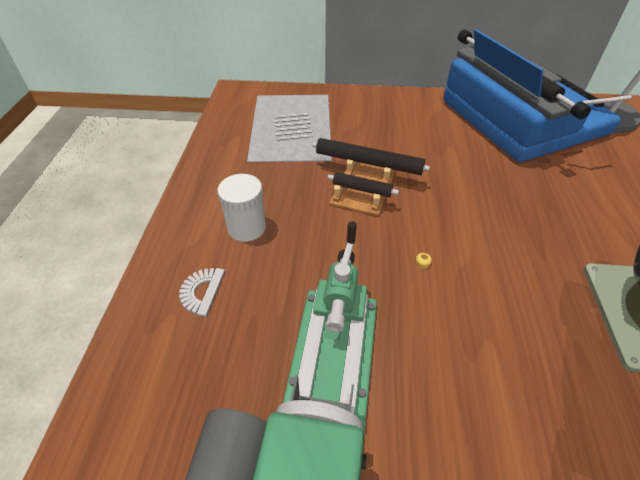

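Run:
```python
from h import *
for n in ['top','side']:
    p=cam(n)
    for t in ['feed_roller','quill_cup','clamp_grip','drive_plate','lathe']:
        r=outline_of(p,t)
        if not r: print(n,t,None); continue
        m=np.array(r[0]['pixels']); P=pts(p,m); 
        if len(P)<5: print(n,t,m.sum()); continue
        v,u=np.nonzero(m)
        print(n,t,r[0]['confidence'],len(P),'px',u.min(),u.max(),v.min(),v.max(),'pct5/50/95',np.percentile(P,[2,50,98],axis=0).round(0).tolist())
        if t=='feed_roller':
            Q=P[P[:,2]>50]; c=Q[:,:2].mean(0); w,V=np.linalg.eigh(np.cov((Q[:,:2]-c).T)); s=(Q[:,:2]-c)@V[:,1]; k=(Q[:,:2]-c)@V[:,0]
            print('  roller mid',c+V[:,1]*(s.min()+s.max())/2+V[:,0]*np.median(k)*0, 'len',np.ptp(s),'w',np.percentile(k,[1,50,99]),'yaw',np.degrees(np.arctan2(*V[::-1,1])),'ztop',np.percentile(Q[:,2],[50,98]))
    P=pts(p,np.ones((480,640),bool))
    # quill cylinder/tailstock slices: points with z>70 in lathe region
    S=P[(abs(P[:,0]-550)<70)&(P[:,1]>-60)&(P[:,1]<250)]
    for y in range(-60,250,12):
        q=S[(S[:,1]>=y)&(S[:,1]<y+12)]
        b=q[(q[:,2]>34)]; t=q[q[:,2]>75]
        if len(b)>3: print(y,'bed x',b[:,0].min().round(),b[:,0].max().round(),'hi x',(np.percentile(t[:,0],[3,97]).round(1) if len(t)>3 else '-'),'zmax',b[:,2].max().round(1))
```

```text
top feed_roller 0.64 1338 px 434 462 248 334 pct5/50/95 [[447.0, -267.0, 39.0], [511.0, -244.0, 56.0], [578.0, -222.0, 62.0]]
  roller mid [ 512.74218058 -244.99002298] len 148.2036137461642 w [-11.78004302  -0.35059151  13.5615939 ] yaw 165.42915557198464 ztop [56.91712785 61.77595883]
top quill_cup 0.85 425 px 228 315 265 285 pct5/50/95 [[526.0, -20.0, 82.0], [547.0, 95.0, 93.0], [560.0, 118.0, 100.0]]
top clamp_grip 0.85 418 px 264 313 266 282 pct5/50/95 [[527.0, -19.0, 111.0], [538.0, 29.0, 128.0], [552.0, 55.0, 166.0]]
top drive_plate 0.8 20512 px 51 315 182 313 pct5/50/95 [[495.0, 14.0, 16.0], [564.0, 251.0, 98.0], [691.0, 378.0, 147.0]]
top lathe 0.75 20453 px 51 314 183 312 pct5/50/95 [[495.0, 14.0, 16.0], [564.0, 251.0, 98.0], [690.0, 378.0, 147.0]]
-24 bed x 525.0 551.0 hi x [525.1 550.7] zmax 168.0
-12 bed x 525.0 551.0 hi x [526.2 549.6] zmax 167.3
0 bed x 531.0 578.0 hi x [531.1 548.2] zmax 130.4
12 bed x 501.0 584.0 hi x [518.9 562.5] zmax 130.1
24 bed x 500.0 584.0 hi x [519.3 564.6] zmax 130.9
36 bed x 500.0 586.0 hi x [520.5 563.5] zmax 132.8
48 bed x 502.0 587.0 hi 
[... 1825 characters left out ...]
566.7] zmax 111.5
72 bed x 503.0 590.0 hi x [525.2 566.2] zmax 111.2
84 bed x 505.0 591.0 hi x [539.1 555.6] zmax 95.3
96 bed x 506.0 591.0 hi x [537.5 560. ] zmax 99.1
108 bed x 506.0 593.0 hi x [537.9 560.7] zmax 98.7
120 bed x 507.0 593.0 hi x - zmax 91.4
132 bed x 508.0 594.0 hi x - zmax 42.8
144 bed x 509.0 595.0 hi x - zmax 42.2
156 bed x 511.0 596.0 hi x - zmax 42.0
168 bed x 512.0 597.0 hi x - zmax 41.9
180 bed x 512.0 596.0 hi x - zmax 42.6
192 bed x 513.0 593.0 hi x - zmax 42.2
204 bed x 514.0 595.0 hi x [520.3 594.8] zmax 108.6
216 bed x 515.0 596.0 hi x [521.  595.7] zmax 108.2
228 bed x 522.0 597.0 hi x [521.9 596.8] zmax 107.9
240 bed x 523.0 613.0 hi x [522.9 611.2] zmax 138.3
```

Call:
servo_tool:
  steps:
    - [0, [-38, -26, -8], [0, 0, 0]]
    - [0, [-38, -26, -8], [0, 0, 0]]
    - [0, [-38, -26, -8], [0, 0, 0]]
    - [0, [-38, -26, -8], [0, 0, 0]]
    - [0, [-38, -26, -8], [0, 0, 0]]
    - [0, [-38, -26, -8], [0, 0, 0]]
    - [0, [-38, -26, -8], [0, 0, 0]]
    - [0, [-38, -26, -8], [0, 0, 0]]
    - [0, [-38, -26, -8], [0, 0, 0]]
    - [0, [-30, -20, -8], [0, 0, 0]]
  squeeze: 50

```text
time_s: 2.95
ee_pos: [463.7, 163.1, 294.9]
ee_rot: [180.0, 0.0, 158.8]
force: [-0.1, 0.6, -0.5]
gripper_width: 91.4
gripper_force: 0.0
```

Run:
```python
from h import *
p=cam('wrist'); save(p,'w1'); print(state()['ee_pos'],state()['ee_rot'],p['tool_from_camera'].round(2),p['f'])
P=pts(p,np.ones((480,640),bool)); print(np.percentile(P,[1,99],axis=0).round())
a=np.radians(4.8); ly=np.array([np.sin(a),np.cos(a)]); lx=np.array([np.cos(a),-np.sin(a)])
np.save('P.npy',P)
for y in range(0,250,12):
    q=P[(P[:,1]>=y)&(P[:,1]<y+12)&(abs(P[:,0]-550)<70)]
    for lo,hi in ((34,60),(75,100),(100,115)):
        t=q[(q[:,2]>lo)&(q[:,2]<hi)]
        if len(t)>20: print(y,lo,np.percentile(t[:,0],[1,99]).round(1),np.percentile(t[:,2],[50,98]).round(1),len(t))
```

```text
[467.16212653 159.68790546 296.01055924] [-179.92978221    0.38270792  158.63382602] [[   0.      0.97    0.24   66.45]
 [   1.     -0.      0.      0.21]
 [   0.      0.24   -0.97 -170.89]
 [   0.      0.      0.      1.  ]] 367.56819462949
[[ 166. -184.   -1.]
 [ 676.  552.  423.]]
12 100 [540.4 559.4] [104.4 109.7] 23
24 34 [499.6 523.3] [56.4 58.7] 191
36 34 [500.6 524.4] [56.1 58.1] 237
48 34 [501.7 525.1] [56.2 58.2] 240
48 100 [550.6 563.1] [111.1 112.9] 74
60 34 [502.4 532.7] [56.2 58.4] 253
60 75 [521.8 567.9] [88.  98.6] 41
60 100 [555.9 564.8] [103.5 107.7] 29
72 34 [503.5 541.9] [45.1 57.5] 309
72 75 [522.7 531.4] [85.6 93. ] 33
84 34 [504.6 526.5] [40.7 42.2] 181
96 34 [505.5 527.4] [40.6 42.2] 183
96 75 [536. 538.] [88.1 90.6] 22
108 34 [506.5 528.4] [40.5 42.2] 180
108 75 [536.9 547.2] [88.4 93.7] 58
120 34 [507.4 529. ] [40.7 42.1] 183
132 34 [508.3 573.4] [40.5 42.3] 204
144 34 [509.3 577.6] [40.5 42. ] 232
156 34 [510.3 582.4] [40.5 42. ] 261
168 34 [511.6 587. ] [40.4 42.2] 288
180 34 [512.5 591.8] [40.4 42.1] 317
192 34 [513.4 595.9] [40.5 42.6] 346
204 34 [514.7 593.1] [43.5 56.2] 573
204 75 [519.6 522.1] [87.8 99. ] 51
204 100 [519.9 523.2] [107.  108.7] 36
216 34 [515.6 594. ] [43.6 57.5] 534
216 75 [520.3 522.1] [88.3 99. ] 79
216 100 [520.4 524.2] [107.1 108.7] 60
228 34 [516.5 594.2] [43.6 56.4] 451
228 75 [521.4 522.7] [88.7 99.4] 78
228 100 [521.6 525.3] [106.8 108.6] 62
240 34 [517.3 571.2] [42.7 59.4] 210
240 75 [513.  544.1] [87.4 99.4] 157
240 100 [515.5 536.2] [106.8 114.8] 87
```

View pics/w1.png

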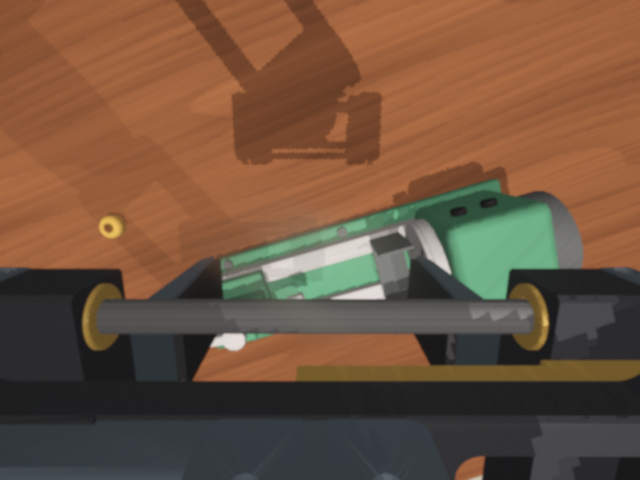

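Run:
```python
from h import *
a=np.radians(4.65); ly=np.array([np.sin(a),np.cos(a)]); lx=np.array([np.cos(a),-np.sin(a)]); o=np.array([550.7,138.])
def rep(n,P):
    X=(P[:,:2]-o)@lx; Y=(P[:,:2]-o)@ly; Z=P[:,2]
    def e(lbl,m):
        y=Y[m]
        print(n,lbl,m.sum(),np.percentile(y,[1,5,50,95,99]).round(1) if m.sum()>4 else '-', np.median(X[m]).round(1) if m.sum() else '')
    e('quill',(abs(X)<9)&(Z>88)&(Z<104)&(Y>-60)&(Y<10))
    e('dustcheek',(abs(abs(X)-36)<4)&(Z>103)&(Z<112)&(Y>40)&(Y<105))
    e('platetop',(abs(X)<25)&(Z>128)&(Z<146)&(Y>80)&(Y<135))
    e('tailtop',(abs(X)<20)&(Z>104)&(Z<116)&(Y>-150)&(Y<-40))
    e('pivotknob',(abs(X)<14)&(Z>124)&(Z<150)&(Y>-125)&(Y<-70))
    m=(Z>140)&(Y>-200)&(Y<-20)&(abs(X)<80); e('handle',m); print('   handle xy',np.median(P[m],axis=0).round(1) if m.any() else '', np.percentile(P[m],[3,97],axis=0).round(1).tolist() if m.any() else '')
rep('wrist',np.load('P.npy'))
for n in ['top','side']:
    p=cam(n); rep(n,pts(p,np.ones((480,640),bool)))
```

```text
wrist quill 2 - -8.8
wrist dustcheek 151 [ 68.7  70.2  86.2 102.5 103.8] -35.4
wrist platetop 389 [115.6 118.2 129.3 134.4 134.9] -17.0
wrist tailtop 96 [-125.  -122.1  -83.4  -73.7  -71.1] 12.5
wrist pivotknob 428 [-118.1 -114.1  -98.1  -85.   -83.7] 1.2
wrist handle 0 - 
   handle xy  
top quill 264 [-59.9 -58.3 -38.7 -21.4 -20. ] -0.2
top dustcheek 89 [ 70.7  71.2  88.1 103.3 104.4] 34.4
top platetop 563 [112.  112.7 123.3 133.8 134.8] -0.3
top tailtop 431 [-123.6 -120.5  -85.5  -65.   -63.1] -1.9
top pivotknob 262 [-124.3 -121.4  -98.   -84.8  -82.6] -1.2
top handle 7054 [-147.7  -53.   -32.9  -21.5  -20.3] -64.4
   handle xy [483.8 110.1 645.7] [[468.4, 80.6, 392.5], [515.6, 121.4, 675.6]]
side quill 270 [-59.6 -57.4 -35.3 -20.  -19.5] -0.2
side dustcheek 139 [ 70.4  71.9  87.4 102.9 104.1] 35.0
side platetop 794 [112.4 113.3 123.1 134.  134.8] -0.2
side tailtop 393 [-122.4 -119.4  -78.6  -63.2  -62.1] -1.0
side pivotknob 243 [-123.8 -121.4  -94.9  -82.9  -81.9] -0.4
side handle 228 [-157.9 -155.  -147.2  -37.7  -36.8] -8.9
   handle xy [529.6  -8.3 164.1] [[478.3, -17.3, 141.3], [539.5, 106.2, 396.6]]
```

Call:
servo_tool:
  steps:
    - [0, [-19, -36, 8], [0, 0, 0]]
    - [0, [-19, -36, 12], [0, 0, 0]]
    - [0, [-19, -36, 15], [0, 0, 0]]
    - [0, [-19, -36, 20], [0, 0, 0]]
    - [0, [-19, -36, 24], [0, 0, 0]]
    - [0, [-19, -36, 24], [0, 0, 0]]
    - [0, [-19, -36, 24], [0, 0, 0]]
    - [0, [-19, -36, 24], [0, 0, 0]]
    - [0, [-19, -36, 20], [0, 0, 0]]
    - [0, [-18, -35, 15], [0, 0, -0.119]]

```text
time_s: 4.1
ee_pos: [509.2, -237.5, 106.7]
ee_rot: [179.9, -0.1, 165.9]
force: [1.4, -0.4, 1.8]
gripper_width: 91.2
gripper_force: 0.0
```

Call:
servo_tool:
  steps:
    - [0, [0, 0, 0], [0, 0, 0]]
    - [0, [0, 0, 0], [0, 0, 0]]
    - [0, [0, 0, 0], [0, 0, 0]]
    - [0, [0, 0, 0], [0, 0, 0]]
    - [0, [0, 0, 0], [0, 0, 0]]
    - [0, [0, 0, 0], [0, 0, 0]]
    - [0, [0, 0, 0], [0, 0, 0]]
    - [0, [0, 0, 0], [0, 0, 0]]
    - [0, [0, 0, 0], [0, 0, 0]]
    - [0, [0, 0, 0], [0, 0, 0]]

```text
time_s: 5.1
ee_pos: [509.6, -237.7, 108.3]
ee_rot: [180.0, -0.0, 165.7]
force: [0.3, 0.7, -0.3]
gripper_width: 91.1
gripper_force: 0.0
```

Run:
```python
from h import *
s=state(); print(s['time_s'],s['ee_pos'],s['ee_rot'])
p=cam('wrist'); save(p,'w2')
P=pts(p,np.ones((480,640),bool))
ax=np.array([np.cos(np.radians(165.5)),np.sin(np.radians(165.5))]); n=np.array([-ax[1],ax[0]]); c=np.array([513,-243.])
s=(P[:,:2]-c)@ax; k=(P[:,:2]-c)@n
for lo in range(-90,90,10):
    m=(s>=lo)&(s<lo+10)&(abs(k)<24)&(P[:,2]>40)&(P[:,2]<70)
    if m.sum()>8: print(lo,m.sum(),'k',np.percentile(k[m],[2,50,98]).round(1),'z',np.percentile(P[m][:,2],[50,99]).round(1), 's',np.percentile(s[m],[0,100]).round(1))
```

```text
5.1 [ 509.56160712 -237.69339609  108.30556185] [ 1.79991619e+02 -1.53218340e-03  1.65678139e+02]
-80 81 k [0.3 4.4 9.4] z [50.1 52.3] s [-76. -70.]
-70 167 k [-7.4  5.  17.4] z [58.  60.9] s [-69.9 -60. ]
-60 612 k [-17.2   3.3  21.5] z [57.9 60.9] s [-60. -50.]
-50 219 k [-5.9  5.3 16.2] z [59.2 61.1] s [-50.  -44.4]
-30 75 k [-8.5 -1.3 18.1] z [54.8 59.5] s [-25.1 -20. ]
-20 599 k [-8.4  4.5 17.9] z [58.3 61.1] s [-20. -10.]
-10 627 k [-8.   4.4 18.3] z [58.4 61.1] s [-10.  -0.]
0 634 k [-8.3  4.9 18.2] z [58.4 61. ] s [ 0. 10.]
10 664 k [-8.2  4.3 17.9] z [58.4 61.3] s [10. 20.]
20 765 k [-16.6   4.1  21.1] z [57.8 61.1] s [20. 30.]
30 1099 k [-19.2   1.7  23.3] z [55.4 61. ] s [30. 40.]
40 737 k [-8.6  4.1 18. ] z [58.2 61. ] s [40. 50.]
50 738 k [-8.1  4.6 17.8] z [57.9 61. ] s [50. 60.]
60 256 k [0.1 4.3 9.3] z [50.4 52.2] s [60.  69.5]
70 79 k [0.1 4.3 9.2] z [50.2 52.4] s [70.  72.5]
```

View pics/w2.png

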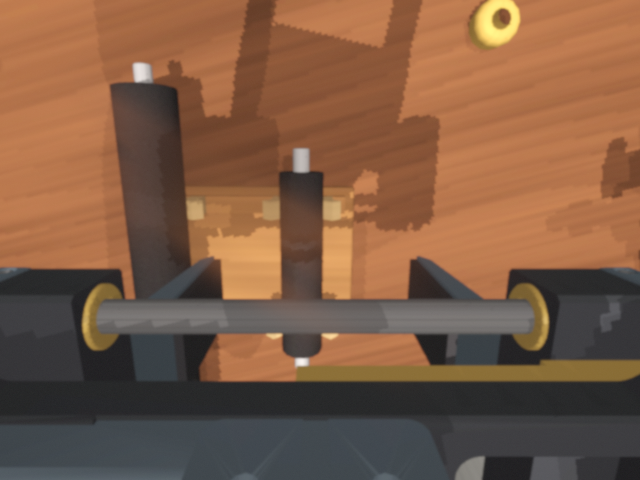

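Call:
servo_tool:
  steps:
    - [0, [-6, -8, 0], [0, 0, 0]]
    - [0, [0, 0, 10], [0, 0, 0]]
    - [0, [0, 0, 14], [0, 0, 0]]
    - [0, [0, 0, 14], [0, 0, 0]]
    - [0, [0, 0, 14], [0, 0, 0]]
    - [0, [0, 0, 7], [0, 0, 0]]
    - [0, [0, 0, 0], [0, 0, 0]]
    - [0, [0, 0, 0], [0, 0, 0]]
    - [0, [0, 0, 0], [0, 0, 0]]
    - [0, [0, 0, 0], [0, 0, 0]]
  squeeze: 45

```text
time_s: 6.15
ee_pos: [513.9, -247.1, 50.0]
ee_rot: [-180.0, 0.1, 165.7]
force: [0.1, -0.0, 0.4]
gripper_width: 91.4
gripper_force: 0.0
```

Call:
servo_tool:
  steps:
    - [255, [0, 0, 0], [0, 0, 0]]
    - [255, [0, 0, 0], [0, 0, 0]]
    - [255, [0, 0, 0], [0, 0, 0]]
    - [255, [0, 0, 0], [0, 0, 0]]
    - [255, [0, 0, 0], [0, 0, 0]]
    - [255, [0, 0, 0], [0, 0, 0]]
    - [255, [0, 0, 0], [0, 0, 0]]
    - [255, [0, 0, 0], [0, 0, 0]]
    - [255, [0, 0, 0], [0, 0, 0]]
    - [255, [0, 0, 0], [0, 0, 0]]

```text
time_s: 7.15
ee_pos: [513.2, -247.9, 49.4]
ee_rot: [-179.9, 0.0, 165.7]
force: [-1.4, -4.6, 0.1]
gripper_width: 25.2
gripper_force: 43.9
```

Call:
servo_tool:
  steps:
    - [255, [0, 0, -30], [0, 0, 0]]
    - [255, [0, 0, -50], [0, 0, 0]]
    - [255, [0, 0, -40], [0, 0, 0]]
    - [255, [7, 45, -18], [0, 0, 0]]
    - [255, [7, 45, -18], [0, 0, 0]]
    - [255, [7, 45, -18], [0, 0, 0]]
    - [255, [7, 45, -18], [0, 0, 0]]
    - [255, [7, 45, -18], [0, 0, 0]]
    - [255, [7, 45, -18], [0, 0, 0]]
    - [255, [7, 45, -10], [0, 0, 0]]

```text
time_s: 8.15
ee_pos: [543.6, 72.9, 288.4]
ee_rot: [179.9, 0.0, 165.7]
force: [0.4, -0.2, -2.7]
gripper_width: 25.3
gripper_force: 43.6
```

Call:
servo_tool:
  steps:
    - [255, [7, 45, 0], [0, 0, 0.1]]
    - [255, [0, 0, 0], [0, 0, 0.14]]
    - [255, [0, 0, 0], [0, 0, 0.14]]
    - [255, [0, 0, 0], [0, 0, 0.14]]
    - [255, [0, 0, 0], [0, 0, 0.14]]
    - [255, [0, 0, 0], [0, 0, 0.14]]
    - [255, [0, 0, 0], [0, 0, 0.14]]
    - [255, [0, 0, 0], [0, 0, 0.14]]
    - [255, [0, 0, 0], [0, 0, 0.14]]
    - [255, [0, 0, 0], [0, 0, 0.14]]

```text
time_s: 9.15
ee_pos: [547.4, 116.3, 286.4]
ee_rot: [-179.9, -0.1, 87.5]
force: [0.9, 0.0, -2.1]
gripper_width: 25.1
gripper_force: 43.6
```

Call:
servo_tool:
  steps:
    - [255, [0, 0, 0], [0, 0, 0.04]]
    - [255, [26, 0.5, 32], [0, 0, 0]]
    - [255, [26, 0.5, 32], [0, 0, 0]]
    - [255, [25, 0.5, 32], [0, 0, 0]]
    - [255, [0, 0, 0], [0, 0.131, 0]]
    - [255, [0, 0, 0], [0, 0.131, 0]]
    - [255, [0, 0, 0], [0, 0.131, 0]]
    - [255, [0, 0, 0], [0, 0.131, 0]]
    - [255, [0, 0, 0], [0, 0, 0]]
    - [255, [0, 0, 0], [0, 0, 0]]

```text
time_s: 10.15
ee_pos: [555.5, 191.9, 190.6]
ee_rot: [-179.9, -29.9, 85.3]
force: [0.5, 0.4, -2.4]
gripper_width: 25.6
gripper_force: 43.6
```

```bash
cat >> h.py <<'E'
O=np.array([554.1,179.7,0]); RL=R.from_euler('z',-4.65,degrees=True).as_matrix()
def tips(dx=0.0,dz=3.4):
    s=state(); Rt=R.from_euler('xyz',s['ee_rot'],degrees=True).as_matrix()
    for n,a in(('tail',-75),('mid',0),('drive',75)):
        print(n,'lathe',(RL.T@(s['ee_pos']+Rt@[a+dx,0,dz]-O)).round(1))
    print('rot in lathe axes tool cols',(RL.T@Rt).round(3).tolist(),'force lathe',(RL.T@s['force']).round(1)); return s
E
python3 - <<'E'
from h import *
s=tips(); print(s['time_s'],s['ee_pos'],s['ee_rot'])
p=cam('top'); save(p,'t2')
p2=cam('wrist')
P=pts(p2,np.ones((480,640),bool)); Rt=R.from_euler('xyz',s['ee_rot'],degrees=True).as_matrix()
T=(P-s['ee_pos'])@Rt
m=(abs(T[:,1])<20)&(abs(T[:,2]-3)<25)&(T[:,0]>20)&(T[:,0]<100)
for a in range(20,100,8):
    q=T[m&(T[:,0]>=a)&(T[:,0]<a+8)]
    if len(q)>5: print(a,len(q),np.percentile(q,[1,99],axis=0).round(1).tolist())
E
```

```text
tail lathe [  0.3 -51.  150.3]
mid lathe [  0.4  14.  187.7]
drive lathe [  0.4  79.  225.1]
rot in lathe axes tool cols [[0.0, 1.0, -0.002], [0.867, 0.001, 0.499], [0.499, -0.002, -0.867]] force lathe [ 0.5  0.4 -2.4]
10.15 [555.46586142 191.90452632 190.64827509] [-179.8684569   -29.93561366   85.33065176]
20 953 [[20.1, -13.0, -11.8], [27.9, 13.9, 1.8]]
28 994 [[28.1, -13.4, -11.8], [35.9, 13.6, 1.1]]
36 1018 [[36.1, -13.3, -11.8], [43.9, 13.5, 0.6]]
44 1061 [[44.1, -13.1, -11.8], [51.9, 13.8, 1.9]]
52 1086 [[52.1, -13.0, -11.7], [59.9, 13.6, 1.0]]
60 609 [[60.0, -12.5, -11.3], [67.6, 12.7, 4.8]]
68 390 [[68.0, -4.9, -2.9], [75.4, 4.7, 3.3]]
```

View pics/t2.png

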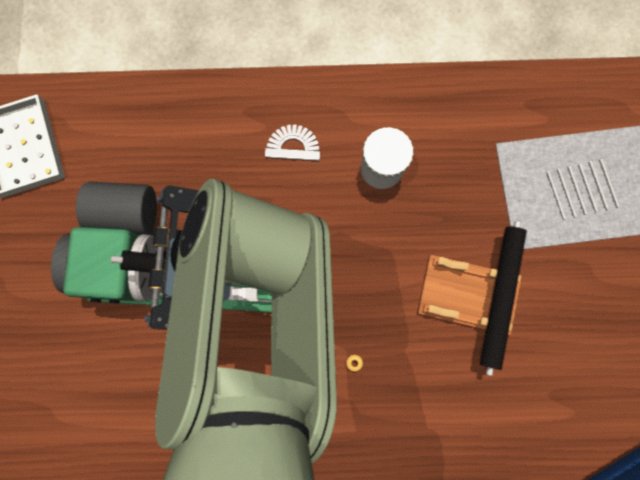

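Call:
servo_tool:
  steps:
    - [255, [-6.7, 0, 11.6], [0, 0, 0]]
    - [255, [-6.7, 0, 11.6], [0, 0, 0]]
    - [255, [-6.7, 0, 11.6], [0, 0, 0]]
    - [255, [-6.7, 0, 11.6], [0, 0, 0]]
    - [255, [-6.7, 0, 11.6], [0, 0, 0]]
    - [255, [0, 0, 0], [0, 0, 0]]
    - [255, [0, 0, 0], [0, 0, 0]]
    - [255, [0, 0, 0], [0, 0, 0]]
    - [255, [0, 0, 0], [0, 0, 0]]
    - [255, [0, 0, 0], [0, 0, 0]]

```text
time_s: 11.25
ee_pos: [555.9, 192.5, 124.7]
ee_rot: [180.0, -30.0, 85.5]
force: [0.0, 0.1, -3.0]
gripper_width: 24.9
gripper_force: 43.7
```

Run:
```python
from h import *
s=tips(0,2.8); print(s['time_s'])
p=cam('side'); c=p['color'][200:420,230:430]; cv2.imwrite('pics/s2.png',cv2.resize(c[...,::-1],None,fx=3,fy=2.7))
```

```text
tail lathe [  0.9 -50.7  84.8]
mid lathe [  0.7  14.3 122.3]
drive lathe [  0.5  79.2 159.8]
rot in lathe axes tool cols [[-0.002, 1.0, -0.0], [0.866, 0.002, 0.5], [0.5, 0.001, -0.866]] force lathe [-0.   0.1 -3. ]
11.25
```

View pics/s2.png

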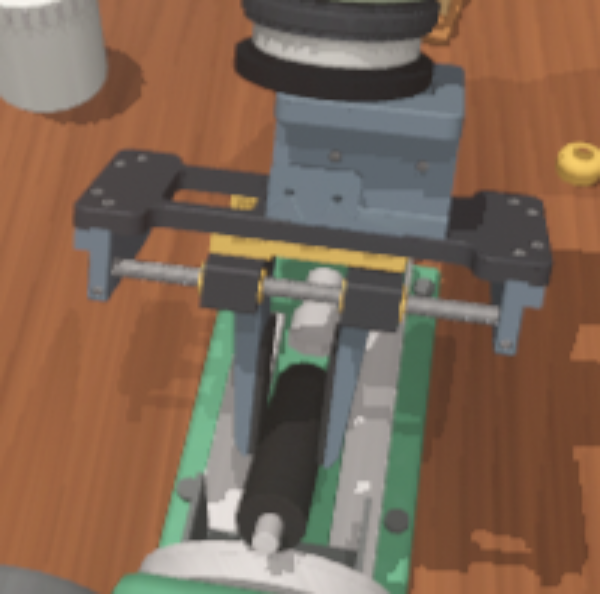

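Call:
servo_tool:
  steps:
    - [255, [-2.6, -0.6, -1.1], [0, 0, 0]]
    - [255, [-2.6, 0, -1.1], [0, 0, 0]]
    - [255, [-2.6, 0, -1.1], [0, 0, 0]]
    - [255, [-2.6, 0, -1.2], [0, 0, 0]]
    - [255, [0, 0, 0], [0, 0, 0]]
    - [255, [0, 0, 0], [0, 0, 0]]
    - [255, [0, 0, 0], [0, 0, 0]]
    - [255, [0, 0, 0], [0, 0, 0]]
    - [255, [0, 0, 0], [0, 0, 0]]
    - [255, [0, 0, 0], [0, 0, 0]]

```text
time_s: 12.3
ee_pos: [554.2, 181.3, 123.1]
ee_rot: [180.0, -30.0, 85.5]
force: [-0.2, -0.7, -2.6]
gripper_width: 24.9
gripper_force: 43.7
```

Run:
```python
from h import *
s=tips(0,2.8); print(s['time_s'])
```

```text
tail lathe [  0.1 -61.9  83.1]
mid lathe [ -0.    3.  120.7]
drive lathe [ -0.2  68.  158.2]
rot in lathe axes tool cols [[-0.002, 1.0, -0.001], [0.866, 0.002, 0.5], [0.5, 0.0, -0.866]] force lathe [-0.2 -0.8 -2.6]
12.3
```

Call:
servo_tool:
  steps:
    - [255, [-1.7, 0, -1], [0, 0, 0]]
    - [255, [-1.7, 0, -1], [0, 0, 0]]
    - [255, [-1.7, 0, -1], [0, 0, 0]]
    - [255, [-1.7, 0, -1], [0, 0, 0]]
    - [255, [-1.7, 0, -1], [0, 0, 0]]
    - [255, [-1.7, 0, -1], [0, 0, 0]]
    - [255, [-1.9, 0, -1], [0, 0, 0]]
    - [255, [0, 0, 0], [0, 0, 0]]
    - [255, [0, 0, 0], [0, 0, 0]]
    - [255, [0, 0, 0], [0, 0, 0]]

```text
time_s: 13.3
ee_pos: [553.4, 169.1, 124.3]
ee_rot: [-180.0, -30.3, 85.4]
force: [0.1, 6.7, 0.5]
gripper_width: 24.9
gripper_force: 43.7
```

Run:
```python
from h import *
s=tips(0,2.8); print(s['time_s'],s['torque'],s['gripper_width'])
p=cam('wrist'); c=p['color']; 
P=pts(p,np.ones((480,640),bool)); Rt=R.from_euler('xyz',s['ee_rot'],degrees=True).as_matrix(); T=(P-s['ee_pos'])@Rt
m=(abs(T[:,1])<7)&(abs(T[:,2]-3)<25)&(T[:,0]>66)&(T[:,0]<90); print(np.percentile(T[m],[1,99],axis=0).round(1).tolist())
```

```text
tail lathe [  0.2 -74.   84.1]
mid lathe [ 1.000e-01 -9.200e+00  1.219e+02]
drive lathe [  0.   55.5 159.7]
rot in lathe axes tool cols [[-0.001, 1.0, -0.001], [0.864, 0.001, 0.504], [0.504, -0.0, -0.864]] force lathe [-0.5  6.7  0.5]
13.3 [ 0.98039965 -0.07022694  0.0383602 ] 24.891611908926144
[[66.1, -4.9, -6.9], [78.4, 5.1, 27.9]]
```

Run:
```python
from h import *
s=state(); p=cam('wrist')
P=pts(p,np.ones((480,640),bool)); Rt=R.from_euler('xyz',s['ee_rot'],degrees=True).as_matrix(); T=(P-s['ee_pos'])@Rt
for a in range(20,96,8):
    q=T[(abs(T[:,1])<6)&(abs(T[:,2])<13)&(T[:,0]>=a)&(T[:,0]<a+8)]
    if len(q)>5: print(a,len(q),np.percentile(q,[1,99],axis=0).round(1).tolist())
print(s['torque'],s['force'])
```

```text
20 445 [[20.2, -5.8, -12.4], [27.9, 6.0, -9.4]]
28 466 [[28.1, -5.7, -12.9], [35.9, 5.9, -9.8]]
36 416 [[36.1, -5.7, -13.0], [43.8, 5.8, -10.5]]
44 340 [[44.1, -6.0, -13.0], [52.0, 5.7, -10.7]]
52 219 [[52.0, -5.9, -13.0], [60.0, 5.9, -11.3]]
60 436 [[60.4, -5.6, -12.9], [67.8, 5.7, 2.2]]
68 373 [[68.2, -4.8, -6.9], [75.0, 4.5, -1.3]]
[ 0.96054039 -0.09008753  0.04283683] [ 1.54468194  6.65641152 -0.6832452 ]
```

Call:
servo_tool:
  steps:
    - [255, [-2.0, 0, 3.6], [0, -0.079, 0]]
    - [255, [-1.7, 0, 3.7], [0, -0.079, 0]]
    - [255, [-1.4, 0, 3.9], [0, -0.079, 0]]
    - [255, [0, 0, 0], [0, 0, 0]]
    - [255, [-0.8, 0, 3.8], [0, -0.058, 0]]
    - [255, [-0.6, 0, 3.8], [0, -0.058, 0]]
    - [255, [-0.4, 0, 3.8], [0, -0.058, 0]]
    - [255, [0, 0, 0], [0, 0, 0]]
    - [255, [0, 0, 0], [0, 0, 0]]
    - [255, [0, 0, 0], [0, 0, 0]]

```text
time_s: 14.4
ee_pos: [554.1, 171.9, 100.2]
ee_rot: [179.9, -6.9, 85.4]
force: [0.5, 10.5, -1.1]
gripper_width: 24.3
gripper_force: 43.4
```

```bash
cat > chk.py <<'E'
from h import *
s=tips(0,2.8); p=cam('wrist')
P=pts(p,np.ones((480,640),bool)); Rt=R.from_euler('xyz',s['ee_rot'],degrees=True).as_matrix(); T=(P-s['ee_pos'])@Rt
for a in range(20,84,8):
    q=T[(abs(T[:,1])<6)&(abs(T[:,2])<16)&(T[:,0]>=a)&(T[:,0]<a+8)]
    if len(q)>5: print(a,len(q),np.percentile(q,[2,98],axis=0).round(1).tolist())
print(s['torque'],s['force'],s['ee_rot'],s['time_s'])
E
python3 chk.py
```

```text
tail lathe [  0.7 -81.9  88.4]
mid lathe [ 0.6 -7.4 97.4]
drive lathe [  0.6  67.  106.3]
rot in lathe axes tool cols [[-0.0, 1.0, 0.001], [0.993, 0.0, 0.12], [0.12, 0.002, -0.993]] force lathe [-0.4 10.5 -1.1]
20 445 [[20.1, -5.8, -12.4], [27.8, 5.6, -9.3]]
28 464 [[28.2, -5.7, -13.1], [35.8, 5.9, -10.1]]
36 482 [[36.2, -5.6, -13.8], [43.7, 5.8, -10.5]]
44 523 [[44.1, -5.9, -14.4], [51.9, 5.7, -11.3]]
52 531 [[52.3, -5.9, -15.5], [59.9, 5.6, -12.0]]
60 462 [[60.3, -5.5, -14.5], [67.6, 5.6, -0.8]]
68 417 [[68.1, -4.8, -7.4], [75.7, 4.5, -1.9]]
76 327 [[76.6, -5.8, -15.8], [79.7, 5.7, 8.8]]
[ 1.87206083 -0.07811384 -0.00844457] [ 0.46091107 10.46504599 -1.09869917] [179.91175801  -6.86867664  85.36979567] 14.4
```

Call:
servo_tool:
  steps:
    - [255, [-2, 0, 0], [0, 0, 0]]
    - [255, [-0.5, 0, 4.1], [0, -0.064, 0]]
    - [255, [-0.2, 0, 4.1], [0, -0.064, 0]]
    - [255, [0, 0, 4.1], [0, -0.064, 0]]
    - [255, [0, 0, 0], [0, 0, 0]]
    - [255, [0, 0, 0], [0, 0, 0]]
    - [255, [0, 0, 0], [0, 0, 0]]
    - [255, [0, 0, 0], [0, 0, 0]]
    - [255, [0, 0, 0], [0, 0, 0]]
    - [255, [0, 0, 0], [0, 0, 0]]

```text
time_s: 15.45
ee_pos: [554.2, 170.7, 87.0]
ee_rot: [179.9, 4.0, 85.3]
force: [0.0, 12.2, -2.6]
gripper_width: 24.6
gripper_force: 43.4
```

```bash
python3 chk.py
python3 - <<'E'
from h import *
p=cam('top'); c=p['color'][200:340,100:330]; cv2.imwrite('pics/t3.png',cv2.resize(c[...,::-1],None,fx=3,fy=3))
E
```

```text
tail lathe [  0.8 -84.   89.4]
mid lathe [ 0.8 -9.2 84.2]
drive lathe [ 0.8 65.6 79. ]
rot in lathe axes tool cols [[0.0, 1.0, 0.002], [0.998, -0.0, -0.07], [-0.07, 0.003, -0.998]] force lathe [-1.  12.1 -2.6]
20 443 [[20.2, -5.8, -12.4], [27.8, 5.9, -9.5]]
28 465 [[28.1, -5.7, -13.1], [35.8, 5.9, -10.1]]
36 491 [[36.2, -5.6, -13.9], [43.9, 5.8, -10.8]]
44 513 [[44.1, -5.9, -14.6], [51.8, 5.7, -11.6]]
52 530 [[52.2, -5.8, -15.2], [59.8, 5.6, -12.2]]
60 481 [[60.2, -5.4, -14.7], [68.0, 5.4, -1.1]]
68 395 [[68.4, -4.7, -7.6], [75.5, 4.5, -2.4]]
76 29 [[77.4, -5.5, -13.3], [77.6, 5.7, -10.4]]
[ 2.36798237 -0.02867344 -0.01912259] [ 0.01683568 12.17469086 -2.63644809] [179.85596188   3.99655875  85.32264071] 15.45
```

Call:
servo_tool:
  steps:
    - [255, [0, 0, -1], [0, 0, 0]]
    - [255, [2, 0, -0.1], [0, 0, 0]]
    - [255, [2, 0, -0.1], [0, 0, 0]]
    - [255, [2, 0, -0.2], [0, 0, 0]]
    - [255, [2, 0, -0.2], [0, 0, 0]]
    - [255, [0, 0, 0], [0, 0, 0]]
    - [255, [0, 0, 0], [0, 0, 0]]
    - [255, [0, 0, 0], [0, 0, 0]]
    - [255, [0, 0, 0], [0, 0, 0]]
    - [255, [0, 0, 0], [0, 0, 0]]

```text
time_s: 16.55
ee_pos: [554.6, 177.6, 87.6]
ee_rot: [179.9, 4.1, 85.4]
force: [0.1, 8.5, -4.2]
gripper_width: 24.5
gripper_force: 43.4
```

```bash
python3 chk.py
python3 - <<'E'
from h import *
p=cam('side'); c=p['color'][230:430,230:430]; cv2.imwrite('pics/s3.png',cv2.resize(c[...,::-1],None,fx=3,fy=3))
E
```

```text
tail lathe [  0.7 -77.   90.2]
mid lathe [ 0.7 -2.2 84.8]
drive lathe [ 0.6 72.6 79.4]
rot in lathe axes tool cols [[-0.0, 1.0, 0.002], [0.997, 0.0, -0.072], [-0.072, 0.002, -0.997]] force lathe [-0.6  8.5 -4.2]
20 443 [[20.2, -5.8, -12.6], [27.8, 6.0, -9.5]]
28 466 [[28.2, -5.7, -13.3], [35.8, 5.9, -10.3]]
36 486 [[36.2, -5.6, -14.2], [43.8, 5.8, -11.2]]
44 519 [[44.1, -5.9, -15.2], [51.9, 5.7, -11.9]]
52 532 [[52.3, -5.8, -15.7], [59.8, 5.6, -12.5]]
60 482 [[60.2, -5.5, -14.8], [68.0, 5.5, -1.1]]
[ 1.83899841 -0.10734819  0.01150419] [ 0.10507413  8.51636286 -4.2374212 ] [179.89451402   4.12085708  85.36119864] 16.55
```

View pics/s3.png

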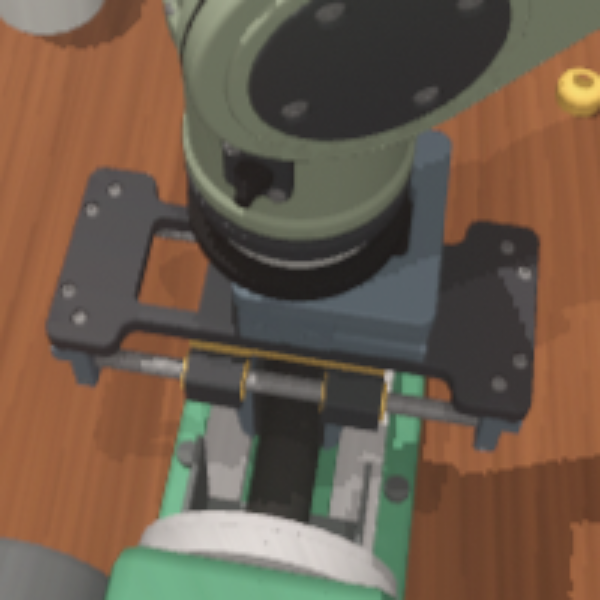

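Call:
servo_tool:
  steps:
    - [255, [1, 0, -0.1], [0, 0, 0]]
    - [255, [1, 0, -0.1], [0, 0, 0]]
    - [255, [1, 0, -0.1], [0, 0, 0]]
    - [255, [0, 0, 0], [0, 0, 0]]
    - [255, [0, 0, 0], [0, 0, 0]]
    - [255, [0, 0, 0], [0, 0, 0]]
    - [255, [0, 0, 0], [0, 0, 0]]
    - [255, [0, 0, 0], [0, 0, 0]]
    - [255, [0, 0, 0], [0, 0, 0]]
    - [255, [0, 0, 0], [0, 0, 0]]

```text
time_s: 17.65
ee_pos: [554.6, 178.2, 87.6]
ee_rot: [179.9, 4.4, 85.4]
force: [2.3, 5.1, -4.8]
gripper_width: 24.4
gripper_force: 43.3
```

```bash
python3 chk.py
```

```text
tail lathe [  0.7 -76.5  90.6]
mid lathe [ 0.6 -1.7 84.8]
drive lathe [ 0.5 73.1 79.1]
rot in lathe axes tool cols [[-0.001, 1.0, 0.001], [0.997, 0.002, -0.077], [-0.077, 0.001, -0.997]] force lathe [ 1.9  5.2 -4.8]
20 446 [[20.2, -5.8, -12.9], [27.8, 5.9, -9.5]]
28 467 [[28.2, -5.7, -13.7], [35.9, 5.9, -10.5]]
36 485 [[36.2, -5.6, -14.4], [43.8, 5.8, -11.2]]
44 515 [[44.1, -5.9, -15.2], [51.9, 5.7, -11.8]]
52 524 [[52.3, -5.8, -15.8], [59.8, 5.6, -12.9]]
60 416 [[60.2, -5.6, -15.2], [66.7, 5.6, 0.2]]
[ 1.23050228 -0.41753423 -0.00311206] [ 2.30792316  5.05729841 -4.75462201] [179.92271026   4.39842256  85.43224281] 17.65
```

Run:
```python
from h import *
s=state(); p=cam('wrist'); save(p,'w5')
P=pts(p,np.ones((480,640),bool)); L=(P-O)@RL
Rt=R.from_euler('xyz',s['ee_rot'],degrees=True).as_matrix(); T=(P-s['ee_pos'])@Rt
m=(abs(L[:,0])<40)&(L[:,2]>115)&(L[:,2]<145)&(L[:,1]>50)&(L[:,1]<100)
print('plate rim y',np.percentile(L[m][:,1],[0,1,5,50,95]).round(1), m.sum())
for x0 in(-30,-20,-10,0,10,20,30):
    k=m&(abs(L[:,0]-x0)<5); print(x0,k.sum(),L[k][:,1].min().round(1) if k.any() else '')
m=(abs(L[:,0])<12)&(L[:,2]>78)&(L[:,2]<104)&(L[:,1]>40)&(L[:,1]<76)
for a in range(40,76,2):
    k=m&(L[:,1]>=a)&(L[:,1]<a+2)
    if k.any(): print(a,k.sum(),'zmax',L[k][:,2].max().round(1),np.median(L[k][:,2]).round(1))
```

```text
plate rim y [68.7 69.8 71.1 87.2 96.2] 25840
-30 3026 68.8
-20 3268 69.4
-10 3495 69.5
0 3570 69.6
10 3475 69.5
20 3317 69.4
30 3017 68.7
40 240 zmax 99.1 96.3
42 237 zmax 99.1 96.7
44 245 zmax 99.3 96.6
46 240 zmax 99.1 96.7
48 248 zmax 99.6 96.7
50 249 zmax 99.6 96.6
52 258 zmax 99.6 97.0
54 260 zmax 99.2 96.8
56 256 zmax 99.5 96.8
58 288 zmax 100.2 96.5
60 299 zmax 98.2 89.0
62 101 zmax 91.1 88.8
64 88 zmax 91.6 88.9
```

View pics/w5.png

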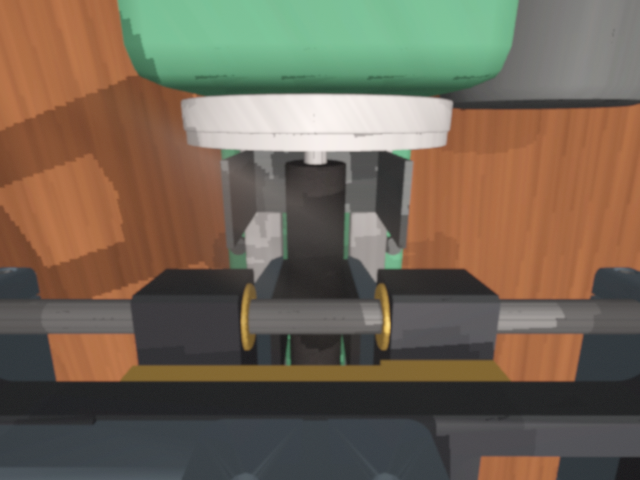

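Call:
servo_tool:
  steps:
    - [200, [0, 0, 0], [0, 0, 0]]
    - [100, [0, 0, 0], [0, 0, 0]]
    - [0, [0, 0, 0], [0, 0, 0]]
    - [0, [0, 0, 0], [0, 0, 0]]
    - [0, [0, 0, 0], [0, 0, 0]]
    - [0, [0, 0, 0], [0, 0, 0]]
    - [0, [0, 0, 0], [0, 0, 0]]
    - [0, [0, 0, 0], [0, 0, 0]]
    - [0, [0, 0, 0], [0, 0, 0]]
    - [0, [0, 0, 0], [0, 0, 0]]

```text
time_s: 18.75
ee_pos: [553.9, 177.4, 87.7]
ee_rot: [-180.0, 4.5, 85.5]
force: [0.2, 0.3, -0.5]
gripper_width: 90.4
gripper_force: 0.0
```

Call:
servo_tool:
  steps:
    - [0, [0, 0, -10], [0, 0, 0]]
    - [0, [0, 0, -20], [0, 0, 0]]
    - [0, [0, 0, -30], [0, 0, 0]]
    - [0, [0, 0, -40], [0, 0, 0]]
    - [0, [0, 0, -40], [0, 0.076, 0]]
    - [0, [-35, 0, 0], [0, 0, 0]]
    - [0, [-40, 0, 0], [0, 0, 0]]
    - [0, [-40, 0, 0], [0, 0, 0]]
    - [0, [-20, 0, 0], [0, 0, 0]]
    - [0, [0, 0, 0], [0, 0, 0]]

```text
time_s: 19.75
ee_pos: [544.0, 51.6, 228.7]
ee_rot: [179.9, 0.2, 85.3]
force: [-0.1, 0.2, -0.8]
gripper_width: 91.3
gripper_force: 0.0
```

Run:
```python
from h import *
s=state(); print(s['time_s'],s['ee_pos'],s['ee_rot'],s['gripper_width'])
p=cam('top'); c=p['color'][180:330,40:330]; cv2.imwrite('pics/t4.png',cv2.resize(c[...,::-1],None,fx=2.7,fy=2.7))
for n in ('side','wrist'):
    q=cam(n); P=pts(q,np.ones((480,640),bool)); L=(P-O)@RL
    m=(L[:,2]>156)&(L[:,2]<175)&(L[:,1]<-136)&(L[:,1]>-215)&(L[:,0]<20)&(L[:,0]>-70)
    if m.sum()>5:
        print(n,m.sum(),'handle lathe',np.percentile(L[m],[3,50,97],axis=0).round(1).tolist())
    if n=='side':
        m=(abs(L[:,0])<3)&(L[:,2]>92)&(L[:,2]<106)&(L[:,1]>-63)&(L[:,1]<66); print('roller y range',np.percentile(L[m][:,1],[0,1,99,100]).round(1) if m.any() else 0)
        for a in range(-110,80,10):
            k=(abs(L[:,0])<6)&(L[:,1]>=a)&(L[:,1]<a+10)&(L[:,2]>60)&(L[:,2]<112)
            if k.any(): print(a,k.sum(),L[k][:,2].max().round(1))
```

```text
19.75 [543.9533693   51.55530765 228.65157722] [179.93836101   0.19430549  85.28374999] 91.32379667116994
side 77 handle lathe [[-10.8, -199.7, 157.0], [-4.9, -191.7, 163.4], [1.4, -188.4, 165.4]]
roller y range [-60.9 -58.7  53.2  54.1]
-110 96 110.4
-100 43 95.4
-90 36 97.8
-80 76 98.7
-70 29 97.7
-60 50 96.3
-50 55 96.0
-40 55 96.8
-30 56 97.1
-20 61 97.5
-10 62 97.7
0 64 97.7
10 65 97.7
20 67 98.1
30 70 97.8
40 73 99.4
50 31 97.9
wrist 367 handle lathe [[-10.9, -201.4, 156.9], [-4.9, -193.9, 165.1], [1.5, -189.5, 166.6]]
```

View pics/t4.png

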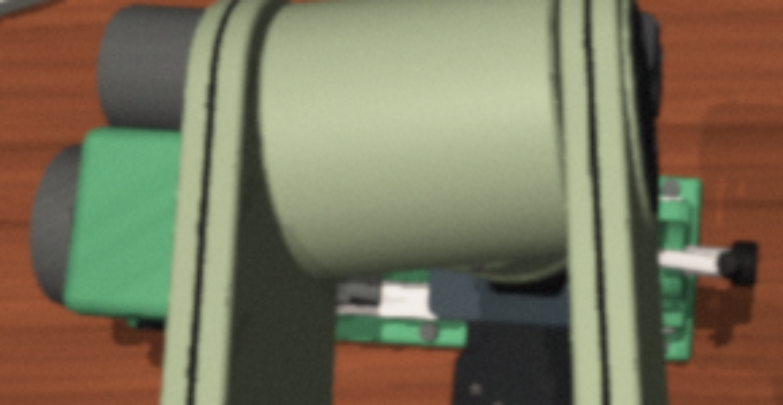

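Call:
servo_tool:
  steps:
    - [100, [-33, -2.5, 0], [0, 0, 0]]
    - [100, [-33, -2.5, 0], [0, 0, 0]]
    - [100, [0, 0, 20], [0, 0, 0]]
    - [100, [0, 0, 25], [0, 0, 0]]
    - [100, [0, 0, 26], [0, 0, 0]]
    - [100, [0, 0, 0], [0, 0, 0]]
    - [255, [0, 0, 0], [0, 0, 0]]
    - [255, [0, 0, 0], [0, 0, 0]]
    - [255, [0, 0, 0], [0, 0, 0]]
    - [255, [0, 0, 0], [0, 0, 0]]
  squeeze: 10

```text
time_s: 20.9
ee_pos: [534.6, -11.7, 157.9]
ee_rot: [179.9, 0.2, 85.5]
force: [0.0, -0.2, 0.2]
gripper_width: 26.6
gripper_force: 0.0
```

Call:
servo_tool:
  steps:
    - [255, [0, 0, 0], [0, 0, 0]]
    - [255, [0, 0, 0], [0, 0, 0]]
    - [255, [0, 0, 0], [0, 0, 0]]
    - [255, [0, 0, 0], [0, 0, 0]]
    - [255, [0, 0, 0], [0, 0, 0]]
    - [255, [0, 0, 0], [0, 0, 0]]
    - [255, [0, 0, 0], [0, 0, 0]]
    - [255, [0, 0, 0], [0, 0, 0]]
    - [255, [0, 0, 0], [0, 0, 0]]
    - [255, [0, 0, 0], [0, 0, 0]]

```text
time_s: 21.9
ee_pos: [534.0, -11.9, 157.1]
ee_rot: [180.0, 0.2, 85.5]
force: [-2.2, -0.2, 5.7]
gripper_width: 13.2
gripper_force: 10.0
```

Run:
```python
from h import *
s=tips(); r=(RL.T@(s['ee_pos']-O)); d=r[:2]-[0,-136]; print(s['time_s'],r,'rel pivot',d,'r',np.hypot(*d),'ang',np.arctan2(-d[0],-d[1]),s['ee_rot'],s['gripper_width'])
```

```text
tail lathe [  -4.4 -267.6  153.9]
mid lathe [  -4.5 -192.6  153.7]
drive lathe [  -4.7 -117.6  153.5]
rot in lathe axes tool cols [[-0.002, 1.0, 0.0], [1.0, 0.002, -0.003], [-0.003, 0.0, -1.0]] force lathe [-2.2 -0.4  5.7]
21.9 [  -4.52872213 -192.55527565  157.12042926] rel pivot [ -4.52872213 -56.55527565] r 56.73630696080027 ang 0.07990553484471702 [1.79984984e+02 1.74182995e-01 8.54764874e+01] 13.160482376863268
```

Call:
servo_tool:
  steps:
    - [255, [0.73, -5.63, 0], [0, 0, 0.1]]
    - [255, [0.73, -5.63, 0], [0, 0, 0.1]]
    - [255, [0.73, -5.63, 0], [0, 0, 0.1]]
    - [255, [0.73, -5.63, 0], [0, 0, 0.1]]
    - [255, [0.73, -5.63, 0], [0, 0, 0.1]]
    - [255, [0.73, -5.63, 0], [0, 0, 0.1]]
    - [255, [0.73, -5.63, 0], [0, 0, 0.1]]
    - [255, [0.73, -5.63, 0], [0, 0, 0.1]]
    - [255, [0.73, -5.63, 0], [0, 0, 0.1]]
    - [255, [0.73, -5.63, 0], [0, 0, 0.1]]
  squeeze: 15

```text
time_s: 22.9
ee_pos: [492.3, 21.2, 157.2]
ee_rot: [179.7, -0.1, 28.0]
force: [1.1, -0.2, 2.9]
gripper_width: 12.9
gripper_force: 15.0
```

Call:
servo_tool:
  steps:
    - [255, [0.73, -5.63, 0], [0, 0, 0.1]]
    - [255, [0.73, -5.63, 0], [0, 0, 0.1]]
    - [255, [0.73, -5.63, 0], [0, 0, 0.1]]
    - [255, [0.73, -5.63, 0], [0, 0, 0.1]]
    - [255, [0.2, -2.2, 0], [0, 0, 0.02]]
    - [255, [0, 0, 0], [0, 0, 0]]
    - [255, [0, 0, 0], [0, 0, 0]]
    - [255, [0, 0, 0], [0, 0, 0]]
    - [255, [0, 0, 0], [0, 0, 0]]
    - [255, [0, 0, 0], [0, 0, 0]]

```text
time_s: 23.9
ee_pos: [487.7, 44.5, 157.2]
ee_rot: [179.7, -0.2, 4.3]
force: [2.1, -5.0, 3.6]
gripper_width: 12.9
gripper_force: 15.0
```

Run:
```python
from h import *
s=tips(); r=(RL.T@(s['ee_pos']-O)); d=r[:2]-[0,-136]; print(s['time_s'],r,'rel pivot',d,'r',np.hypot(*d),'ang',np.arctan2(-d[0],-d[1]),s['ee_rot'],s['gripper_width'])
```

```text
tail lathe [-129.3 -151.7  153.5]
mid lathe [ -55.2 -140.1  153.8]
drive lathe [  18.9 -128.5  154. ]
rot in lathe axes tool cols [[0.988, 0.155, 0.004], [0.155, -0.988, -0.005], [0.003, 0.006, -1.0]] force lathe [ 2.5 -4.8  3.6]
23.9 [ -55.22367842 -140.11437665  157.16773475] rel pivot [-55.22367842  -4.11437665] r 55.376734765565956 ang 1.4964298721236096 [ 1.79676492e+02 -1.73990395e-01  4.25287918e+00] 12.929059788232248
```

Call:
servo_tool:
  steps:
    - [255, [0, -1, 0], [0, 0, 0]]
    - [255, [0, -1, 0], [0, 0, 0]]
    - [255, [0, -1, 0], [0, 0, 0]]
    - [255, [0, 0, 0], [0, 0, 0]]
    - [255, [0, 0, 0], [0, 0, 0]]
    - [255, [0, 0, 0], [0, 0, 0]]
    - [255, [0, 0, 0], [0, 0, 0]]
    - [255, [0, 0, 0], [0, 0, 0]]
    - [255, [0, 0, 0], [0, 0, 0]]
    - [255, [0, 0, 0], [0, 0, 0]]

```text
time_s: 24.9
ee_pos: [487.7, 44.8, 157.2]
ee_rot: [179.4, -0.2, 4.3]
force: [3.0, -11.7, 3.2]
gripper_width: 13.6
gripper_force: 15.0
```

Run:
```python
from h import *
s=tips(); r=(RL.T@(s['ee_pos']-O)); d=r[:2]-[0,-136]; print('ang',np.arctan2(-d[0],-d[1]),d)
```

```text
tail lathe [-129.3 -151.6  153.5]
mid lathe [ -55.2 -139.9  153.8]
drive lathe [  18.9 -128.2  154. ]
rot in lathe axes tool cols [[0.988, 0.156, 0.005], [0.156, -0.988, -0.011], [0.003, 0.011, -1.0]] force lathe [  3.9 -11.4   3.2]
ang 1.5011632774740011 [-55.23953751  -3.85272644]
```

Call:
servo_tool:
  steps:
    - [255, [0, 1.5, 0], [0, 0, 0]]
    - [200, [0, 0, 0], [0, 0, 0]]
    - [100, [0, 0, 0], [0, 0, 0]]
    - [0, [0, 0, 0], [0, 0, 0]]
    - [0, [0, 0, 0], [0, 0, 0]]
    - [0, [0, 0, 0], [0, 0, 0]]
    - [0, [0, 0, 0], [0, 0, 0]]
    - [0, [0, 0, -10], [0, 0, 0]]
    - [0, [0, 0, -20], [0, 0, 0]]
    - [0, [0, 0, -30], [0, 0, 0]]

```text
time_s: 25.9
ee_pos: [485.0, 47.4, 216.8]
ee_rot: [179.8, 0.2, 4.1]
force: [0.6, 0.2, -0.3]
gripper_width: 81.1
gripper_force: 0.0
```

Call:
servo_tool:
  steps:
    - [0, [0, 0, -40], [0, 0, 0]]
    - [0, [-20, 20, -30], [0, 0, 0]]
    - [0, [-35, 35, 0], [0, 0, 0]]
    - [0, [-35, 35, 0], [0, 0, 0]]
    - [0, [-35, 35, 0], [0, 0, 0]]
    - [0, [-20, 35, 0], [0, 0, 0]]
    - [0, [0, 30, 0], [0, 0, 0]]
    - [0, [0, 0, 0], [0, 0, 0]]
    - [0, [0, 0, 0], [0, 0, 0]]
    - [0, [0, 0, 0], [0, 0, 0]]

```text
time_s: 26.9
ee_pos: [355.1, -151.6, 287.5]
ee_rot: [179.9, 0.0, 4.2]
force: [0.8, -0.0, -0.5]
gripper_width: 91.2
gripper_force: 0.0
```

Run:
```python
from h import *
s=state(); print(s['time_s'],s['ee_pos'],s['gripper_width'])
p=cam('top'); c=p['color'][180:330,40:330]; cv2.imwrite('pics/t5.png',cv2.resize(c[...,::-1],None,fx=2.7,fy=2.7))
for n in ('side','top'):
    q=cam(n); P=pts(q,np.ones((480,640),bool)); L=(P-O)@RL
    m=(L[:,2]>154)&(L[:,2]<175)&(L[:,1]<-110)&(L[:,1]>-215)&(L[:,0]<20)&(L[:,0]>-80)
    if m.sum()>5:
        e=np.percentile(L[m],[3,97],axis=0).mean(0)-[0,-136,0]; print(n,m.sum(),'handle',e.round(1),'ang',np.arctan2(-e[0],-e[1]))
    for a in range(-80,72,8):
        k=(abs(L[:,0])<6)&(L[:,1]>=a)&(L[:,1]<a+8)&(L[:,2]>60)&(L[:,2]<112)
        if k.any(): print(a,k.sum(),L[k][:,2].max().round(1),end='; ')
    print()
```

```text
26.9 [ 355.09290572 -151.57060947  287.54852721] 91.21211660432371
side 97 handle [-59.   -2.7 160. ] ang 1.5245608116698806
-80 56 98.4; -72 46 98.1; -64 25 95.4; -56 39 95.7; -48 46 96.5; -40 42 96.9; -32 44 96.7; -24 50 97.1; -16 43 97.8; -8 49 97.3; 0 52 97.1; 8 51 97.0; 16 54 98.4; 24 55 97.7; 32 58 98.2; 40 58 98.1; 48 45 98.5; 
top 73 handle [-59.6  -3.9 161.2] ang 1.5048324951881396
-80 35 99.9; -72 24 98.4; -64 43 96.8; -56 36 98.0; -48 36 97.7; -40 33 98.7; -32 40 97.7; -24 36 98.6; -16 35 97.7; -8 37 99.7; 0 38 98.2; 8 35 99.0; 16 34 100.2; 24 37 100.0; 32 38 99.1; 40 36 99.8; 48 36 99.9; 56 27 100.3; 64 62 110.9;
```

View pics/t5.png

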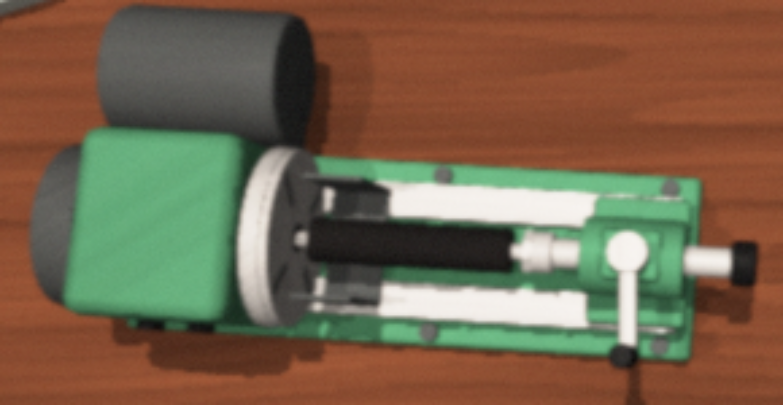

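The top view shows the roller seated between the drive plate (300,238) and the quill cup (525,250). The lever points to the front, with its handle at (623,355), and the arm is clear.

```bash
python3 -c "
from workcell import ticket; print(ticket.job_done())"
```

```text
the job is handed in; nothing more can be done
None
```

The feed roller is seated in both lathe cups and released. The clamp lever is swung to its front stop at about 1.50 rad, and the job was handed in at about 27 s with no result reported back.

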